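Load the spice carousel, turn it to the front and hold it

ROBOT

A 7-joint arm with a two-finger parallel gripper is mounted at the origin on a cart in front of the work surface, level with it; the furniture and walls round the work are solid. World frame = base frame: x ahead of the robot, y to its left, z up, the work surface at z = 0. Lengths are in m, angles in rad, forces in N, time in s.
With the tool pointing down it reaches from about 0.4 to 0.85 m from the base axis. Payload 4.5 kg.
Tool frame: the origin (TCP) lies at the very end of the fingers, on their centre line; the grasp point (between the pads) lies 19 mm behind it; z points along the fingers, y is the line along which they close (so a half turn about z gives the same grasp; the last joint's range is limited). The gripper opens to 88 mm and grips with 3 to 60 N. Pads are 18 mm wide; open, the fingers measure 123 mm over their backs; the gripper's body (75 mm by 187 mm) begins 45 mm behind the grasp point.
Start: joints at [1.237, 0.689, -0.195, 1.565, 0.157, 0.902, -0.215], TCP at [0.225, -0.583, 0.239] pointing down, gripper open.
Joint ranges: [-3.01, 3.01], [-0.46, 2.08], [-1.47, 1.51], [0.13, 2.56], [-1, 4.14], [0.04, 2.09], [-2.66, 2.66]. Speed limits (rad/s): [2.57, 2.57, 3.14, 3.14, 3.14, 3.14, 3.14].

INTERFACE

Orientations are given as a unit quaternion [x, y, z, w].
In Python, from plant import r gives the robot as it stands. The module is installed in compiled form; this text tells all that it offers.
- The arm moves only by the tool step_arm, never from a script. Its argument "increments" is a list of rows, each a list of 2 entries, a list of its own where there are three numbers: the shift along the world's x, y, z in cm, then the turn, a rotation vector about the world's x, y, z in degrees. A call has exactly 10 rows; each row shifts and turns the commanded pose from where the row before left it; what a row does not reach is not made up. A row lasts 1/10 s, in which the tool goes at most 50 mm and 8.59 degrees, less where a joint would pass 70% of its speed; a pose out of reach is approached as far as the arm can. A call is refused whole if a number of a shift passes 5 or a number of a turn 8.59, either way. A call with a gripper value outside its range is refused whole. "fingers" is the opening, from 0 (shut) to 1 (fully open), set as the call begins (left out, the last holds). The fingers move at their own pace and stop on an object; "grip_force" is the grip in N (left out, the last holds). Time passes only in rows, so rows that do not move let the fingers close, or fill a call up. It gives the time, the measured TCP pose, the force, the opening and the grip force at its end, in the units of the state.
- r.get_state(): the state, without advancing time (a new reading comes with each control period).
- r.snapshot(name): name is "scene" or "top" or "wrist"; returns (picture, depth): 420x560x3 uint8, red, green, blue; 420x560 float32, m along the optical axis (not along the pixel's ray), 0 where there is no reading.
- r.calibration(name): a dict with "fov_y" (degrees; the focal length in pixels is half the picture's height over the tangent of half this angle, whatever the lens; pixels are square), "cx", "cy" (the principal point, pixels), "R" (3x3) and "t" (3): a world point X has camera coordinates R X + t. Camera axes: x right, y down, z forward; pixel columns grow to the right and rows downward; lengths in m; the calibration is good to about 2 mm. A picture is of the moment at which its call begins: read the wrist's pose just before it. calibration takes no time and is no camera call; for the wrist camera it gives the pose at the moment of the call.
- r.finish_job(): hands the job in; it is judged then, once.
The state is a dict: "clock": time; "q": joint angles; "qd": joint speeds; "joint_torque": joint torques, N m; "tool_pos": TCP position; "eef_rot": TCP orientation; "contact_force": force on the tool from outside, world axes, zero at the start; "moment": the same for the moment, N m; "opening": opening from 0.0 (shut) to 1.0 (fully open); "finger_force": force on a finger pad.
Only numpy, scipy, OpenCV 4.12 (cv2) and the standard library are available. Lean on these libraries where they do the work, as an engineer would, in place of code of your own. Each camera call takes 0.05 s, during which the arm holds its last target. There are 200 camera calls.

TASK

Load the two small cream-and-red tubs, one after the other, into the empty red-ringed pocket of the spice carousel: the first flat inside the ring and let go, the second squarely on top of it. Then, with the stack standing, grip the carousel's centre knob and turn the carousel until that pocket lines up with the white pointer on its foot. Finish holding the knob in the gripper, the carousel still and the stack still square; leave the garlic, the tin and the glass where they are.

Things in the scene. Friction and masses are not known exactly. Their poses are not given: they have to be found in the camera images.
- carousel: fixed foot of the spice carousel: dark steel disc 250 mm across, 10 mm high. Origin: centre of its underside on the worktop, on the vertical turning axis; its -x axis runs along the white pointer (roughly to the robot). On it turns a light wooden deck 276 mm across, its top 25 mm above the worktop, with a steel post 14 mm across on the axis and a knob on the post.
- spice_jar: spice jar with a gold cap, 45 mm across, fixed to the deck 95 mm from the axis, 120 degrees from the empty pocket; its top is 132 mm above the worktop. Origin under its centre, on the deck.
- salt_shaker: salt shaker, 44 mm across, fixed to the deck 95 mm from the axis, 120 degrees the other way from the empty pocket; its top is 115 mm above the worktop. Origin under its centre, on the deck.
- deck (a joint): angle of the carousel's deck on its foot (rad), range -3.14 to 3.14; 0 when the empty pocket points exactly along the white pointer, growing anticlockwise seen from above. It starts between 0.7 and 1.4, so the deck must be turned clockwise. It turns freely (about 0.04 N m of friction) and stays where it is left.
- pocket (a point): centre of the empty pocket's floor, on the deck's top 25 mm above the worktop, 95 mm from the axis. A bright red ring stands round it: 68 mm inner diameter, 3 mm wall, 8 mm high. It turns with the deck. Fingers set along the tangent of the deck are clear of everything.
- pointer (a point): top of the round tip of the white pointer on the foot, 170 mm from the axis and 10 mm above the worktop; the tongue reaches from under the deck's edge to 182 mm from the axis. Fixed.
- knob: round dark wooden knob on top of the centre post, 40 mm across and 32 mm high; straight-sided from 6 to 27 mm above its underside. Origin: centre of its underside, on the turning axis, 141 mm above the worktop. Fixed to the deck: turning the knob turns the deck. Its top is 173 mm above the worktop.
- tub_1: small closed round tub, cream with a red stripe, 63 mm across, 34 mm high, flat lid, 73 g; origin at the centre of its underside, z up. It starts on the worktop to the robot's right of the carousel. Both tubs are alike, either may go in first.
- tub_2: the other tub, just like the first; it starts on the worktop to the left of the carousel.
- garlic: garlic bulb, 61 mm across, 59 mm high, origin under its centre; loose, to be left alone.
- tin: teal food tin, 76 mm across, 58 mm high, origin under its centre; loose, to be left alone.
- glass: clear drinking glass, 80 mm across, 91 mm high, origin under its centre; loose, to be left alone.

How it is judged:
On the way, in this order (a step that is already met when the one before it is completed fails the run):
1. one tub stands flat inside the red ring, let go (((horizontal distance between tub_1 and pocket below 0.006 m and z of tub_1 in the frame of carousel below 0.029 m and angle between tub_1's own z axis and vertical below 0.08 rad and contact force between the fingers and tub_1 below 0.05 N) or (horizontal distance between tub_2 and pocket below 0.006 m and z of tub_2 in the frame of carousel below 0.029 m and angle between tub_2's own z axis and vertical below 0.08 rad and contact force between the fingers and tub_2 below 0.05 N))), for 0.2 s.
2. the other tub stands squarely on top of it, both let go (((horizontal distance between tub_1 and pocket below 0.006 m and z of tub_1 in the frame of carousel below 0.029 m and angle between each of tub_1, tub_2's own z axis and vertical below 0.08 rad and horizontal distance between tub_2 and tub_1 below 0.01 m and z of tub_2 in the frame of carousel between 0.055 and 0.063 m) or (horizontal distance between tub_2 and pocket below 0.006 m and z of tub_2 in the frame of carousel below 0.029 m and angle between each of tub_2, tub_1's own z axis and vertical below 0.08 rad and horizontal distance between tub_1 and tub_2 below 0.01 m and z of tub_1 in the frame of carousel between 0.055 and 0.063 m)) and contact force between the fingers and tub_1 below 0.05 N and contact force between the fingers and tub_2 below 0.05 N), for 0.2 s.
3. with the stack standing, the knob is gripped and the pocket lines up with the white pointer (((horizontal distance between tub_1 and pocket below 0.006 m and z of tub_1 in the frame of carousel below 0.029 m and angle between each of tub_1, tub_2's own z axis and vertical below 0.08 rad and horizontal distance between tub_2 and tub_1 below 0.01 m and z of tub_2 in the frame of carousel between 0.055 and 0.063 m) or (horizontal distance between tub_2 and pocket below 0.006 m and z of tub_2 in the frame of carousel below 0.029 m and angle between each of tub_2, tub_1's own z axis and vertical below 0.08 rad and horizontal distance between tub_1 and tub_2 below 0.01 m and z of tub_1 in the frame of carousel between 0.055 and 0.063 m)) and value of joint deck between -0.12 and 0.12 rad and contact force between the fingers and knob above 1.5 N), for 0.2 s.
At the end, for the whole second after the job is handed in: One tub stands flat in the red-ringed pocket (within 6 mm of its centre) and the other squarely on it (within 10 mm, tilt under 0.08 rad), the pocket is within 0.12 rad of the white pointer, the deck is still (under 0.05 rad/s), and the fingers hold the knob (over 1.5 N) and touch neither tub (all of step 3 and contact force between the fingers and tub_1 below 0.05 N and contact force between the fingers and tub_2 below 0.05 N and velocity of joint deck between -0.05 and 0.05 rad/s); the arm keeps its last pose, push and grip.
It fails at once if the garlic bulb is moved by more than 3 cm (distance of garlic from where it was at the start of the episode above 0.03 m).
It fails at once if the tin is moved by more than 3 cm or tipped (distance of tin from where it was at the start of the episode above 0.03 m or angle between tin's own z axis and vertical above 0.5 rad).
It fails at once if the glass is moved by more than 3 cm or tipped (distance of glass from where it was at the start of the episode above 0.03 m or angle between glass's own z axis and vertical above 0.5 rad).
It also fails if it takes over 64 s, if anything falls off the work surface, if the arm or the gripper's body presses on something with over 40 N, if the wrist force passes 120 N, or if a joint passes its speed limit or range.

## Working session

There is one attempt and no reset: what is moved stays moved. The work goes in short steps, Python scripts to look and compute and a tool call to move; the robot and the scene stay as the last step left them, time stands still between calls to the robot, and variables do not carry over. Pictures are saved under pics/ and viewed, at most 13 in all, crops included, and the job is handed in when it is done.

Besides the shell and the picture viewer there is one more tool, called after ">>>" as name(argument=value, ...) on one line, values as JSON. step_arm: Moves the arm, as the interface text tells. Its arguments: {"type":"object","properties":{"increments":{"type":"array","items":{"type":"array"}},"fingers":{"type":"number"},"grip_force":{"type":"number"}},"required":["increments"]}

```bash
mkdir -p pics
cat > h.py <<'E'
import numpy as np, cv2
from plant import r
def snap(n):
    c=r.calibration(n); im,d=r.snapshot(n); return im,d,c
def cloud(d,c):
    f=d.shape[0]/2/np.tan(np.radians(c["fov_y"])/2)
    v,u=np.mgrid[:d.shape[0],:d.shape[1]]
    P=np.stack([(u-c["cx"])/f*d,(v-c["cy"])/f*d,d],-1)
    return (P-np.array(c["t"]))@np.array(c["R"])
def ray(u,v,z,c,h=420):
    f=h/2/np.tan(np.radians(c["fov_y"])/2); R=np.array(c["R"]); o=-R.T@np.array(c["t"])
    w=R.T@np.array([(u-c["cx"])/f,(v-c["cy"])/f,1.]); return o+w*(z-o[2])/w[2]
E
python3 - <<'E'
from h import *
for n in ("top","scene"):
    im,d,c=snap(n); cv2.imwrite(f"pics/{n}0.png",im[:,:,::-1]); np.savez(f"{n}0.npz",im=im,d=d,R=c["R"],t=c["t"],fov_y=c["fov_y"],cx=c["cx"],cy=c["cy"])
    print(n,-np.array(c["R"]).T@np.array(c["t"]),c["fov_y"],(d>0).mean())
s=r.get_state(); print(s)
E
```

```text
top [0.31880483 0.07609062 1.50730056] 42.52597767301729 0.9958673469387755
scene [-0.56459657  0.72825519  0.92152842] 46.3329961425232 0.9292304421768708
{'clock': 0.1, 'q': array([ 1.23680154,  0.68989202, -0.19454423,  1.56621933,  0.15727548,
        0.90253116, -0.21511853]), 'qd': array([ 6.84436560e-04, -5.29539104e-04,  1.16253711e-03, -2.56611102e-03,
       -4.25256226e-04, -1.46105886e-04, -5.92432151e-05]), 'joint_torque': array([-2.95160884e-03, -5.28498352e+01, -1.27090998e+00, -1.53835434e+01,
       -5.23902441e-02,  2.03213742e-03,  2.98210659e-05]), 'tool_pos': array([ 0.22449506, -0.58267959,  0.23800143]), 'eef_rot': array([ 9.83132771e-01,  1.82891405e-01, -1.96570138e-04, -8.06538875e-04]), 'contact_force': array([0.10851829, 0.61059513, 0.39393189]), 'moment': array([-0.04746119,  0.0253594 , -0.01217316]), 'finger_force': 0.0, 'opening': 0.9990238659765202}
```

View pics/top0.png

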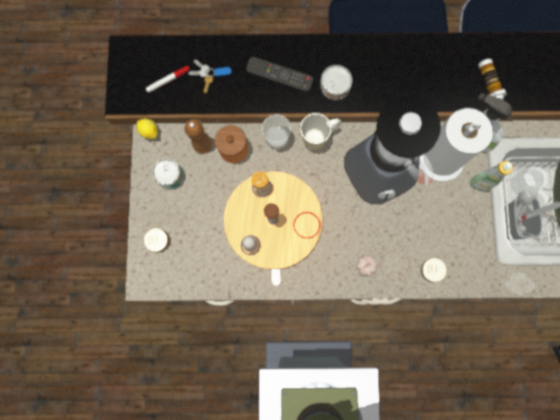

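View pics/scene0.png

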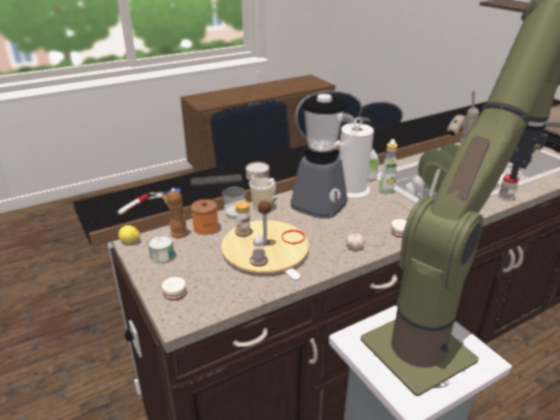

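The top picture shows the tubs at about (156,240) and (434,270), the carousel at (273,220) with its ring at (307,225), the pointer at (276,277) and the garlic at (367,265). The scene picture agrees with this: tubs at (174,288) and (400,228), ring at (293,237).

Run:
```python
from h import *
for n in ("top","scene"):
    c=dict(np.load(n+"0.npz")); im,d=c["im"],c["d"]; P=cloud(d,c); hsv=cv2.cvtColor(im,cv2.COLOR_RGB2HSV).astype(int)
    H,S,V=hsv[...,0],hsv[...,1],hsv[...,2]
    v,u=np.mgrid[:420,:560]
    def box(x,y,w,h=None): h=h or w; return (abs(u-x)<w)&(abs(v-y)<h)
    boxes={"top":dict(L=(156,240,20),R=(434,270,20),ring=(307,225,20),ptr=(276,277,14),gar=(367,265,16),knob=(271,212,10)),
     "scene":dict(L=(174,288,20),R=(400,228,14),ring=(293,237,16),ptr=(293,274,10),gar=(355,241,14),knob=(265,208,9))}[n]
    def rep(k,m,z):
        m=m.astype(np.uint8); N,l,st,ce=cv2.connectedComponentsWithStats(m)
        if N<2: print(n,k,"none");return
        i=1+np.argmax(st[1:,4]); mm=l==i
        cs,_=cv2.findContours(mm.astype(np.uint8),0,2); p=max(cs,key=len)[:,0]
        W=np.array([ray(a,b,z,c) for a,b in p]); (x,y),rad=cv2.minEnclosingCircle(W[:,:2].astype(np.float32))
        A=np.c_[2*W[:,:2],np.ones(len(W))]; q=np.linalg.lstsq(A,(W[:,:2]**2).sum(1),rcond=None)[0]
        print(n,k,mm.sum(),"px",ce[i].round(1),"ray ctr",ray(*ce[i],z,c)[:2].round(4),"fit",q[:2].round(4),round(np.sqrt(q[2]+q[0]**2+q[1]**2),4),"enc",round(x,4),round(y,4),round(rad,4),"zmed",np.median(P[...,2][mm]).round(4))
    cream=(V>170)&(S<90)
    for k in "LR": rep(k,cream&box(*boxes[k])&(P[...,2]>.02),.034)
    rep("ring",((H<8)|(H>172))&(S>150)&box(*boxes["ring"]),.033)
    rep("ptr",(V>190)&(S<50)&box(*boxes["ptr"]),.010)
    rep("deck",(H>10)&(H<28)&(S>80)&(V>150)&(abs(P[...,2]-.025)<.012),.025)
    rep("knob",(P[...,2]>.155)&box(*boxes["knob"]),.173)
    rep("garl",(P[...,2]>.02)&box(*boxes["gar"]),.03)
    if n=="top":
      for k,x,y,w in (("jar",260,179,14),("shk",249,243,12),("knb",271,212,10),("glass",277,132,18),("tin",168,173,18)):
        m=box(x,y,w)&(P[...,2]>.04); print(k,P[m].mean(0).round(3),P[m].max(0).round(3))
      print(P[205:210,0:5,2].mean(), np.median(P[270:290,180:240,2]))
```

```text
top L 409 px [155.6 240. ] ray ctr [0.4968 0.4432] fit [0.4968 0.4434] 0.0304 enc 0.496 0.4431 0.0323 zmed 0.034
top R 429 px [433.8 270. ] ray ctr [ 0.4084 -0.3158] fit [ 0.4086 -0.3157] 0.0306 enc 0.4084 -0.3158 0.0319 zmed 0.0339
top ring none
top ptr 338 px [275.8 277.2] ray ctr [0.3937 0.1139] fit [0.3936 0.1141] 0.0286 enc 0.393 0.1135 0.038 zmed 0.002
top deck 6626 px [274.3 221.5] ray ctr [0.5467 0.1173] fit [0.5471 0.1191] 0.1315 enc 0.5523 0.1214 0.1374 zmed 0.0247
top knob 200 px [271.1 210.9] ray ctr [0.551  0.1211] fit [0.551  0.1209] 0.0193 enc 0.5508 0.1213 0.0206 zmed 0.1717
top garl 350 px [366.5 265.5] ray ctr [ 0.4224 -0.134 ] fit [ 0.4227 -0.1336] 0.0276 enc 0.4228 -0.1331 0.0305 zmed 0.0384
jar [0.633 0.15  0.137] [0.662 0.176 1.507]
shk [0.474 0.179 0.115] [0.5   0.208 1.507]
knb [0.55  0.121 0.173] [0.573 0.139 1.507]
glass [0.807 0.109 0.073] [0.849 0.156 1.507]
tin [0.681 0.415 0.059] [0.721 0.455 1.507]
-0.9055297488094836 -0.0006340991210181618
scene L 309 px [173.5 285.7] ray ctr [0.4899 0.4431] fit [0.4905 0.4431] 0.0332 enc 0.491 0.4442 0.036 zmed 0.0334
scene R 138 px [398.8 225. ] ray ctr [ 0.4095 -0.3104] fit [ 0.4067 -0.3123] 0.0302 enc 0.405 -0.3139 0.0384 zmed 0.0339
scene ring 1 px [288. 231.] ray ctr [0.5647 0.0251] fit [0.1584 0.0071] 0.4067 enc 0.5647 0.0251 0.0001 zmed 0.032
scene ptr 251 px [293.5 276. ] ray ctr [0.3836 0.1165] fit [0.3786 0.1076] 0.0378 enc 0.3887 0.1143 0.0463 zmed 0.0017
scene deck 584 px [267.8 256.6] ray ctr [0.486 0.145] fit [0.5166 0.1465] 0.0945 enc 0.5424 0.1246 0.1362 zmed 0.0234
scene knob 118 px [264.6 205.9] ray ctr [0.5367 0.1262] fit [0.5361 0.1261] 0.0246 enc 0.5365 0.1266 0.0302 zmed 0.1693
scene garl 202 px [355.1 239.7] ray ctr [ 0.419  -0.1359] fit [ 0.4218 -0.1375] 0.0343 enc 0.4239 -0.1434 0.0483 zmed 0.036
```

>>> step_arm(increments=[[[1.84,2.67,-0.8],[0,0,5.9]],[[1.84,2.67,-0.8],[0,0,5.9]],[[1.84,2.67,-0.8],[0,0,5.9]],[[1.84,2.67,-0.8],[0,0,5.9]],[[1.84,2.67,-0.8],[0,0,5.9]],[[1.84,2.67,-0.8],[0,0,5.9]],[[1.84,2.67,-0.8],[0,0,5.9]],[[1.84,2.67,-0.8],[0,0,5.9]],[[1.84,2.67,-0.8],[0,0,5.9]],[[1.84,2.67,-0.8],[0,0,5.9]]], fingers=1)

```text
clock: 1.1
tool_pos: [0.4092, -0.3151, 0.1582]
eef_rot: [0.764, 0.645, -0.0, -0.0]
contact_force: [0.8, -0.8, 1.1]
opening: 1.003
finger_force: 0.0
```

```bash
cat >> h.py <<'E'
from scipy.spatial.transform import Rotation as Ro
def st():
    s=r.get_state(); M=Ro.from_quat(s["eef_rot"]).as_matrix()
    print("t",round(s["clock"],2),"tcp",s["tool_pos"].round(4),"yawx",np.degrees(np.arctan2(M[1,0],M[0,0])).round(1),"tilt",np.degrees(np.arccos(-M[2,2])).round(2),"q",s["q"].round(2),"F",s["contact_force"].round(1),"op",round(s["opening"],3),"ff",round(s["finger_force"],2))
    return s
def comp(m):
    N,l,s,ce=cv2.connectedComponentsWithStats(m.astype(np.uint8)); i=1+np.argmax(s[1:,4]); return l==i,ce[i]
def circ(W):
    W=np.asarray(W)[:,:2]; A=np.c_[2*W,np.ones(len(W))]
    q=np.linalg.lstsq(A,(W**2).sum(1),rcond=None)[0]; return q[:2].round(4),round(np.sqrt(q[2]+q[0]**2+q[1]**2),4)
E
python3 - <<'E'
from h import *
st()
im,d,c=snap("wrist"); cv2.imwrite("pics/w1.png",im[:,:,::-1]); P=cloud(d,c)
m,ce=comp((abs(P[...,2]-.034)<.006)&(np.hypot(P[...,0]-.4085,P[...,1]+.3157)<.06)); print("tubR",m.sum(),ce,circ(P[m]),P[m].mean(0).round(4),"mid",((P[m].max(0)+P[m].min(0))/2).round(4))
c=dict(np.load("top0.npz")); im=c["im"]; x=im.astype(int)
v,u=np.mgrid[:420,:560]; red=(x[...,0]-x[...,1]); bx=(abs(u-307)<20)&(abs(v-225)<20)
rb=(x[...,0]/(x[...,1]+1.))
print(np.sort(rb[bx])[::-150].round(2))
m=bx&(rb>1.9); W=np.array([ray(a,b,.033,c) for a,b in zip(u[m],v[m])]); print("ring",m.sum(),circ(W),W.mean(0))
E
```

```text
t 1.1 tcp [ 0.4092 -0.3151  0.1582] yawx 80.3 tilt 0.02 q [ 0.8   0.69 -0.38  1.96  0.46  0.57 -0.06] F [ 0.8 -0.8  1.1] op 1.003 ff 0.0
tubR 3455 [280.25441389 201.64370478] (array([ 0.4103, -0.3169]), np.float64(0.0218)) [ 0.4104 -0.3163  0.0331] mid [ 0.4103 -0.3179  0.0317]
[1.66 1.29 1.16 1.11 1.1  1.1  1.09 1.08 1.08 1.07 1.06]Traceback (most recent call last):
  File "<stdin>", line 9, in <module>
  File "h.py", line 21, in circ
    W=np.asarray(W)[:,:2]; A=np.c_[2*W,np.ones(len(W))]
      ~~~~~~~~~~~~~^^^^^^
IndexError: too many indices for array: array is 1-dimensional, but 2 were indexed
```

View pics/w1.png

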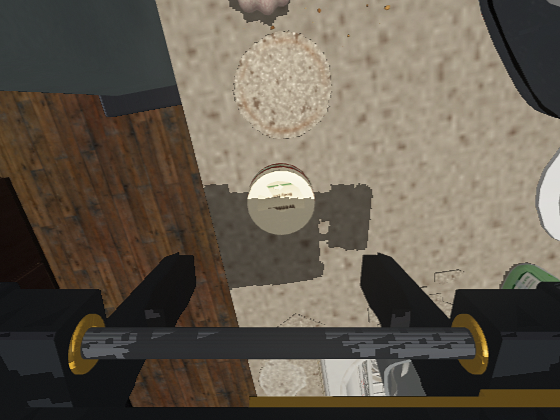

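The wrist picture shows the right tub centred at (280,201) between the open fingers, with clear worktop round it. I descend now and grip.

>>> step_arm(increments=[[[0.1,-0.15,-1.6],[0,0,0]],[[0,0,-1.6],[0,0,0]],[[0,0,-1.6],[0,0,0]],[[0,0,-1.6],[0,0,0]],[[0,0,-1.6],[0,0,0]],[[0,0,-1.6],[0,0,0]],[[0,0,-1.6],[0,0,0]],[[0,0,-1.6],[0,0,0]],[[0,0,-1.0],[0,0,0]],[[0,0,-0.8],[0,0,0]]])

```text
clock: 2.15
tool_pos: [0.4096, -0.3177, 0.012]
eef_rot: [0.766, 0.643, -0.0, -0.0]
contact_force: [0.2, 0.8, 0.8]
opening: 1.002
finger_force: 0.0
```

>>> step_arm(increments=[[[0,0,0],[0,0,0]],[[0,0,0],[0,0,0]],[[0,0,0],[0,0,0]],[[0,0,0],[0,0,0]],[[0,0,0],[0,0,0]],[[0,0,0],[0,0,0]],[[0,0,0],[0,0,0]],[[0,0,0],[0,0,0]],[[0,0,0],[0,0,0]],[[0,0,0],[0,0,0]]], fingers=0, grip_force=15)

```text
clock: 3.15
tool_pos: [0.4102, -0.318, 0.0133]
eef_rot: [0.766, 0.643, 0.0, 0.001]
contact_force: [-0.4, -0.1, 6.0]
opening: 0.705
finger_force: 15.0
```

Run:
```python
from h import *
st()
c=dict(np.load("top0.npz")); im=c["im"]; x=im.astype(int)
v,u=np.mgrid[:420,:560]; bx=(abs(u-307)<20)&(abs(v-225)<20)
rb=(x[...,0]/(x[...,1]+1.))
for t in (1.25,1.35,1.5):
    m=bx&(rb>t); W=np.array([ray(a,b,.033,c) for a,b in zip(u[m],v[m])]); print("ring",m.sum(),circ(W),W.mean(0).round(4), np.hypot(*(W.mean(0)[:2]-[.551,.121])))
```

```text
t 3.15 tcp [ 0.4102 -0.318   0.0133] yawx 80.1 tilt 0.08 q [ 0.67  0.94 -0.16  2.02  0.61  0.23 -0.2 ] F [-0.4 -0.1  6. ] op 0.705 ff 15.0
ring 193 (array([0.5359, 0.0279]), np.float64(0.0359)) [0.5376 0.0237 0.033 ] 0.09822599827167133
ring 112 (array([0.5359, 0.0282]), np.float64(0.0358)) [0.5411 0.0245 0.033 ] 0.0969736695512568
ring 25 (array([0.5362, 0.0279]), np.float64(0.0355)) [0.5484 0.0078 0.033 ] 0.11323440631647483
```

>>> step_arm(increments=[[[0,0,2.5],[0,0,0]],[[0,0,4],[0,0,0]],[[0,0,4],[0,0,0]],[[0,1,4],[0,0,0]],[[0,3,1],[0,0,0]],[[0,4,0],[0,0,0]],[[0,4,0],[0,0,0]],[[0,4,0],[0,0,0]],[[0,4,0],[0,0,0]],[[0,3,0],[0,0,0]]])

```text
clock: 4.15
tool_pos: [0.4092, -0.0853, 0.1677]
eef_rot: [0.765, 0.644, 0.0, -0.0]
contact_force: [0.5, 0.1, -1.8]
opening: 0.709
finger_force: 15.0
```

Run:
```python
from h import *
st()
c=dict(np.load("top0.npz")); P=cloud(c["d"],c); m=(P[...,2]>.08)&(P[...,0]>.4)&(P[...,0]<.8)&(P[...,1]<.05)&(P[...,1]>-.35)
print("blender x,y min/max",P[m].min(0),P[m].max(0)); q=m&(P[...,0]<.66); print(P[q][:,1].min() if q.any() else 0,P[q][:,1].max() if q.any() else 0)
im,d,c=snap("wrist"); cv2.imwrite("pics/w2.png",im[:,:,::-1]); P=cloud(d,c); np.savez("w2.npz",d=d,im=im)
```

```text
t 4.15 tcp [ 0.4092 -0.0853  0.1677] yawx 80.2 tilt 0.05 q [ 0.29  0.58 -0.3   2.23  0.44  0.38 -0.55] F [ 0.5  0.1 -1.8] op 0.709 ff 15.0
blender x,y min/max [ 0.58520498 -0.349927    0.08000533] [0.7995033  0.04422361 0.41824165]
-0.26005604774405505 -0.11173921482512918
```

View pics/w2.png

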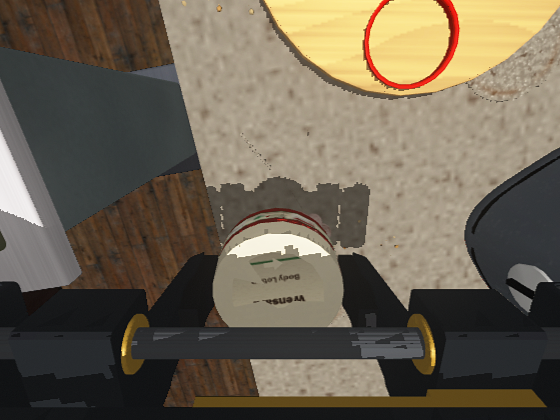

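The wrist picture shows the tub held level at (278,275) and the whole red ring at (412,40). Next I measure both in the world frame.

```bash
cat >> h.py <<'E'
def ringfit(im,c,z=.033):
    x=im.astype(int); m=(x[...,0]>120)&(x[...,1]<70)&(x[...,2]<70)&(np.arange(420)[:,None]<230)
    m,ce=comp(m); v,u=np.nonzero(m); W=np.array([ray(a,b,z,c) for a,b in zip(u,v)]); return m.sum(),circ(W)
def disc(d,c,z,ctr,R=.0315,tol=.006,near=.05):
    "tub lid at height z: robust circle of fixed radius through its outline"
    from scipy.optimize import least_squares
    P=cloud(d,c); m,_=comp((abs(P[...,2]-z)<tol)&(np.hypot(P[...,0]-ctr[0],P[...,1]-ctr[1])<near))
    cs,_=cv2.findContours(m.astype(np.uint8),0,1); p=max(cs,key=len)[:,0]
    W=np.array([ray(a,b,z,c)[:2] for a,b in p])
    s=least_squares(lambda q:np.hypot(*(W-q).T)-R,ctr,loss="soft_l1",f_scale=.0007)
    return m.sum(),s.x.round(4),np.median(P[m][:,2]).round(4),np.median(np.abs(s.fun)).round(5)
E
python3 - <<'E'
from h import *
s=r.get_state(); c=r.calibration("wrist"); w=np.load("w2.npz"); P=cloud(w["d"],c)
print("ring",ringfit(w["im"],c))
m=(np.hypot(P[...,0]-s["tool_pos"][0],P[...,1]-s["tool_pos"][1])<.02)&(P[...,2]>.17)&(P[...,2]<.21)
z=np.median(P[m][:,2]); print("lid z",z,"tcp",s["tool_pos"])
m=(abs(P[...,2]-z)<.004)&(np.hypot(P[...,0]-s["tool_pos"][0],P[...,1]-s["tool_pos"][1])<.045)
A=np.c_[P[m][:,:2],np.ones(m.sum())]; print("plane",np.linalg.lstsq(A,P[m][:,2],rcond=None)[0])
print(disc(w["d"],c,z,s["tool_pos"][:2],tol=.004))
E
```

```text
ring (np.int64(1116), (array([0.5355, 0.0339]), np.float64(0.0354)))
lid z 0.187900814097485 tcp [ 0.40975331 -0.08017394  0.1679042 ]
plane [-0.00291029 -0.0114617   0.1880939 ]
(np.int64(11746), array([ 0.4092, -0.0782]), np.float64(0.1878), np.float64(0.00193))
```

Run:
```python
from h import *
for i in range(3):
    s=st(); im,d,c=snap("wrist"); print("ring",ringfit(im,c)," held",disc(d,c,s["tool_pos"][2]+.02,s["tool_pos"][:2],tol=.004))
np.savez("w3.npz",im=im,d=d)
im,d,c=snap("top"); print(disc(d,c,s["tool_pos"][2]+.02,s["tool_pos"][:2],tol=.01))
```

```text
t 4.2 tcp [ 0.4098 -0.0802  0.1679] yawx 80.6 tilt 0.25 q [ 0.28  0.58 -0.3   2.23  0.44  0.38 -0.55] F [ 0.6  4.7 -0.9] op 0.708 ff 15.0
ring (np.int64(1287), (array([0.5353, 0.0273]), np.float64(0.0352)))  held (np.int64(11759), array([ 0.4095, -0.078 ]), np.float64(0.1878), np.float64(0.00195))
t 4.25 tcp [ 0.4098 -0.0831  0.1678] yawx 80.6 tilt 0.13 q [ 0.29  0.58 -0.3   2.23  0.44  0.38 -0.54] F [-0.3 -0.5 -1. ] op 0.704 ff 15.0
ring (np.int64(1184), (array([0.5353, 0.0273]), np.float64(0.0353)))  held (np.int64(11715), array([ 0.4093, -0.0811]), np.float64(0.1877), np.float64(0.0019))
t 4.3 tcp [ 0.4096 -0.0857  0.1678] yawx 80.4 tilt 0.04 q [ 0.29  0.58 -0.3   2.23  0.44  0.38 -0.54] F [ 1.1 -1.6 -0.3] op 0.71 ff 15.0
ring (np.int64(1126), (array([0.5353, 0.0273]), np.float64(0.0353)))  held (np.int64(11723), array([ 0.409 , -0.0836]), np.float64(0.1876), np.float64(0.00182))
(np.int64(35), array([ 0.4068, -0.0888]), np.float64(0.1874), np.float64(0.00176))
```

```bash
cat >> h.py <<'E'
def held(im,d,c,s):
    from scipy.optimize import least_squares
    P=cloud(d,c); t=s["tool_pos"]; z=np.median(P[240:300,260:300,2])
    m,_=comp((abs(P[...,2]-z)<.0025)&(np.hypot(P[...,0]-t[0],P[...,1]-t[1])<.05))
    cs,_=cv2.findContours(m.astype(np.uint8),0,1); p=max(cs,key=len)[:,0]; p=p[p[:,1]<270]
    W=np.array([ray(a,b,z,c)[:2] for a,b in p])
    f=least_squares(lambda q:np.hypot(*(W-q).T)-.0315,t[:2],loss="soft_l1",f_scale=.0005)
    return "held-tcp",(f.x-t[:2]).round(4),"lid-tcp z",(z-t[2]).round(4),np.median(abs(f.fun)).round(4),circ(W),len(p),p.min(0),p.max(0)
E
python3 - <<'E'
from h import *
s=st(); im,d,c=snap("wrist"); print(held(im,d,c,s)); print(ringfit(im,c))
E
```

```text
t 4.4 tcp [ 0.4094 -0.0884  0.1676] yawx 80.0 tilt 0.06 q [ 0.29  0.58 -0.29  2.23  0.44  0.38 -0.54] F [-0.7  0.6 -0.5] op 0.709 ff 15.0
('held-tcp', array([-0.0009, -0.0001]), 'lid-tcp z', np.float64(0.0199), np.float64(0.0003), (array([ 0.4088, -0.0868]), np.float64(0.03)), 148, array([216, 231], dtype=int32), array([338, 269], dtype=int32))
(np.int64(1051), (array([0.5353, 0.0273]), np.float64(0.0353)))
```

>>> step_arm(increments=[[[0.8,0.8,0],[0,0,0]],[[1.6,1.4,0],[0,0,0]],[[2,1.8,-1],[0,0,0]],[[2,1.8,-1],[0,0,0]],[[2,1.8,-1],[0,0,0]],[[1.6,1.5,-1.2],[0,0,0]],[[1.2,1.1,-1.2],[0,0,0]],[[0.8,0.7,-1.2],[0,0,0]],[[0.45,0.4,-1],[0,0,0]],[[0.2,0.2,-0.6],[0,0,0]]])

```text
clock: 5.45
tool_pos: [0.5361, 0.027, 0.0847]
eef_rot: [0.766, 0.643, -0.001, -0.0]
contact_force: [-0.8, -0.3, -1.8]
opening: 0.711
finger_force: 15.0
```

>>> step_arm(increments=[[[0,0,-0.8],[0,0,0]],[[0,0,-0.8],[0,0,0]],[[0,0,-0.6],[0,0,0]],[[0,0,-0.4],[0,0,0]],[[0,0,-0.4],[0,0,0]],[[0,0,0],[0,0,0]],[[0,0,0],[0,0,0]],[[0,0,0],[0,0,0]],[[0,0,0],[0,0,0]],[[0,0,0],[0,0,0]]])

```text
clock: 6.45
tool_pos: [0.5364, 0.0273, 0.0559]
eef_rot: [0.766, 0.643, 0.0, 0.0]
contact_force: [-0.1, 0.3, -1.0]
opening: 0.704
finger_force: 15.0
```

Run:
```python
from h import *
for i in range(3):
    s=st(); im,d,c=snap("wrist"); print(held(im,d,c,s)[:5],ringfit(im,c))
cv2.imwrite("pics/w4.png",im[:,:,::-1])
```

```text
t 6.45 tcp [0.5364 0.0273 0.0559] yawx 80.1 tilt 0.02 q [-0.02  0.87 -0.19  1.96  0.44  0.35 -0.74] F [-0.1  0.3 -1. ] op 0.704 ff 15.0
('held-tcp', array([-0.0009, -0.0002]), 'lid-tcp z', np.float64(0.0198), np.float64(0.0002)) (np.int64(788), (array([0.5372, 0.0298]), np.float64(0.0347)))
t 6.5 tcp [0.5364 0.0273 0.0559] yawx 80.1 tilt 0.02 q [-0.02  0.87 -0.19  1.96  0.44  0.35 -0.74] F [ 0.2 -0.2 -0. ] op 0.703 ff 15.0
('held-tcp', array([-0.001 , -0.0001]), 'lid-tcp z', np.float64(0.0198), np.float64(0.0002)) (np.int64(790), (array([0.5372, 0.0298]), np.float64(0.0347)))
t 6.55 tcp [0.5363 0.0273 0.0559] yawx 80.1 tilt 0.02 q [-0.02  0.87 -0.19  1.96  0.44  0.35 -0.74] F [-0.4 -0.8  0. ] op 0.71 ff 15.0
('held-tcp', array([-0.001 , -0.0001]), 'lid-tcp z', np.float64(0.0198), np.float64(0.0003)) (np.int64(784), (array([0.5372, 0.0298]), np.float64(0.0347)))
```

View pics/w4.png

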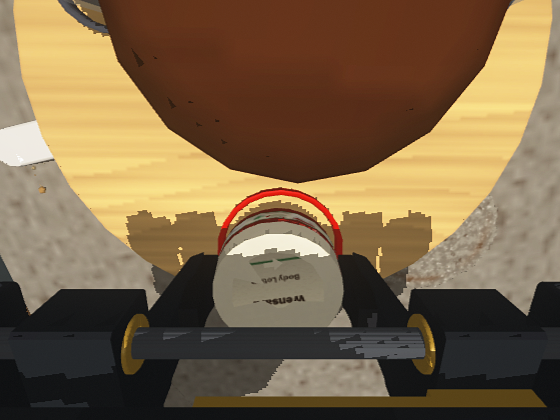

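The picture shows the tub over the ring, about centred: ring arc at (280,190), lid at (278,250). I nudge it 1 mm and lower it.

>>> step_arm(increments=[[[0.1,0.12,-0.2],[0,0,0]],[[0,0,-0.2],[0,0,0]],[[0,0,-0.2],[0,0,0]],[[0,0,-0.2],[0,0,0]],[[0,0,-0.2],[0,0,0]],[[0,0,-0.2],[0,0,0]],[[0,0,-0.2],[0,0,0]],[[0,0,-0.15],[0,0,0]],[[0,0,-0.1],[0,0,0]],[[0,0,0],[0,0,0]]])

```text
clock: 7.6
tool_pos: [0.5372, 0.0285, 0.0391]
eef_rot: [0.766, 0.643, -0.0, -0.0]
contact_force: [-0.4, -0.4, -1.1]
opening: 0.706
finger_force: 15.0
```

Run:
```python
from h import *
s=st(); im,d,c=snap("wrist"); print(held(im,d,c,s)[:5],ringfit(im,c))
```

```text
t 7.6 tcp [0.5372 0.0285 0.0391] yawx 80.1 tilt 0.01 q [-0.03  0.9  -0.18  1.96  0.45  0.32 -0.75] F [-0.4 -0.4 -1.1] op 0.706 ff 15.0
('held-tcp', array([-0.001 , -0.0002]), 'lid-tcp z', np.float64(0.0198), np.float64(0.0003)) (np.int64(704), (array([0.5373, 0.0301]), np.float64(0.0344)))
```

>>> step_arm(increments=[[[0,0,0],[0,0,0]],[[0,0,0],[0,0,0]],[[0,0,0],[0,0,0]],[[0,0,0],[0,0,0]],[[0,0,0],[0,0,0]],[[0,0,0],[0,0,0]],[[0,0,0],[0,0,0]],[[0,0,0],[0,0,0]],[[0,0,0],[0,0,0]],[[0,0,0],[0,0,0]]], fingers=1)

```text
clock: 8.65
tool_pos: [0.5373, 0.0285, 0.0392]
eef_rot: [0.766, 0.643, 0.0, 0.0]
contact_force: [-0.9, 0.2, -0.6]
opening: 1.002
finger_force: 0.0
```

>>> step_arm(increments=[[[0,0,1],[0,0,0]],[[0,0,2],[0,0,0]],[[0,0,2],[0,0,0]],[[0,0,2],[0,0,0]],[[0,0,2],[0,0,0]],[[0,0,2],[0,0,0]],[[0,0,2],[0,0,0]],[[0,0,2],[0,0,0]],[[0,0,1],[0,0,0]],[[0,0,0],[0,0,0]]])

```text
clock: 9.65
tool_pos: [0.538, 0.0286, 0.2008]
eef_rot: [0.766, 0.643, 0.001, 0.001]
contact_force: [0.3, 0.2, 0.8]
opening: 1.003
finger_force: 0.0
```

Run:
```python
from h import *
s=st(); im,d,c=snap("wrist"); P=cloud(d,c); print(disc(d,c,.059,[.536,.028],tol=.004),ringfit(im,c))
cv2.imwrite("pics/w5.png",im[:,:,::-1])
```

```text
t 9.65 tcp [0.538  0.0286 0.2008] yawx 80.1 tilt 0.18 q [ 0.07  0.64 -0.34  1.87  0.32  0.69 -0.64] F [0.3 0.2 0.8] op 1.003 ff 0.0
(np.int64(3075), array([0.5362, 0.0292]), np.float64(0.0581), np.float64(0.0014)) (np.int64(341), (array([0.5371, 0.0289]), np.float64(0.0351)))
```

View pics/w5.png

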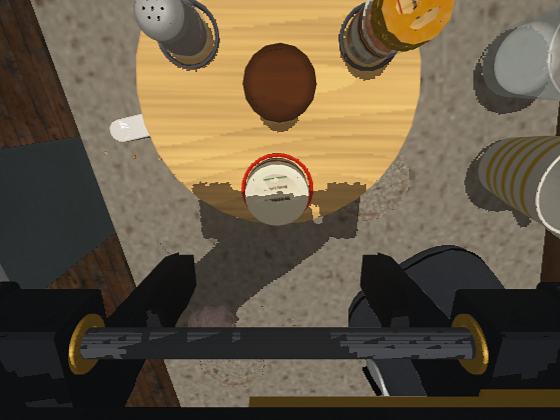

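The picture shows the first tub at (279,193) inside the red ring, released. On to the left tub.

>>> step_arm(increments=[[[-0.4,2,0.5],[0,0,0]],[[-0.4,4,0.5],[0,0,0]],[[-0.4,4.5,0],[0,0,0]],[[-0.4,4.8,0],[0,0,0]],[[-0.4,4.8,0],[0,0,0]],[[-0.4,4.8,0],[0,0,0]],[[-0.4,4.8,0],[0,0,0]],[[-0.4,4.8,-0.5],[0,0,0]],[[-0.4,4,-1],[0,0,0]],[[-0.4,3,-1],[0,0,0]]])

```text
clock: 10.7
tool_pos: [0.4954, 0.4465, 0.1824]
eef_rot: [0.765, 0.644, -0.001, -0.001]
contact_force: [0.4, 0.3, -0.3]
opening: 1.0
finger_force: 0.0
```

>>> step_arm(increments=[[[0,0,-1],[0,0,0]],[[0,0,-1],[0,0,0]],[[0,0,-1],[0,0,0]],[[0,0,-0.5],[0,0,0]],[[0,0,-0.5],[0,0,0]],[[0,0,0],[0,0,0]],[[0,0,0],[0,0,0]],[[0,0,0],[0,0,0]],[[0,0,0],[0,0,0]],[[0,0,0],[0,0,0]]])

```text
clock: 11.7
tool_pos: [0.4974, 0.4436, 0.1446]
eef_rot: [0.766, 0.643, 0.0, -0.0]
contact_force: [0.4, -0.4, -0.4]
opening: 1.001
finger_force: 0.0
```

Run:
```python
from h import *
s=st(); im,d,c=snap("wrist"); P=cloud(d,c); print(disc(d,c,.034,[.4968,.4434],tol=.004))
m,ce=comp((abs(P[...,2]-.034)<.005)&(np.hypot(P[...,0]-.4968,P[...,1]-.4434)<.05)); print(ce,P[m].mean(0))
s=st()
```

```text
t 11.7 tcp [0.4974 0.4436 0.1446] yawx 80.1 tilt 0.04 q [-0.66  0.86 -0.27  1.51  0.28  0.81 -1.21] F [ 0.4 -0.4 -0.4] op 1.001 ff 0.0
(np.int64(3773), array([0.4986, 0.4445]), np.float64(0.0332), np.float64(0.00127))
[279.78793467 203.15437302] [0.49867868 0.44535747 0.03312954]
t 11.75 tcp [0.4973 0.4436 0.1445] yawx 80.1 tilt 0.02 q [-0.66  0.86 -0.27  1.51  0.28  0.81 -1.21] F [-0.4  0.5  0.4] op 1.002 ff 0.0
```

>>> step_arm(increments=[[[0.1,0.05,-1.6],[0,0,0]],[[0,0,-1.6],[0,0,0]],[[0,0,-1.6],[0,0,0]],[[0,0,-1.6],[0,0,0]],[[0,0,-1.6],[0,0,0]],[[0,0,-1.6],[0,0,0]],[[0,0,-1.4],[0,0,0]],[[0,0,-1.2],[0,0,0]],[[0,0,-0.7],[0,0,0]],[[0,0,-0.3],[0,0,0]]])

```text
clock: 12.75
tool_pos: [0.4981, 0.4438, 0.0114]
eef_rot: [0.766, 0.643, -0.0, 0.0]
contact_force: [0.8, 0.5, -0.1]
opening: 1.0
finger_force: 0.0
```

>>> step_arm(increments=[[[0,0,0],[0,0,0]],[[0,0,0],[0,0,0]],[[0,0,0],[0,0,0]],[[0,0,0],[0,0,0]],[[0,0,0],[0,0,0]],[[0,0,0],[0,0,0]],[[0,0,0],[0,0,0]],[[0,0,0],[0,0,0]],[[0,0,0],[0,0,0]],[[0,0,0],[0,0,0]]], fingers=0, grip_force=15)

```text
clock: 13.75
tool_pos: [0.4987, 0.4443, 0.0129]
eef_rot: [0.766, 0.643, 0.001, 0.0]
contact_force: [-0.1, 0.2, 5.7]
opening: 0.705
finger_force: 15.0
```

>>> step_arm(increments=[[[0,0,1],[0,0,0]],[[0,0,2],[0,0,0]],[[0,0,3],[0,0,0]],[[0,0,3],[0,0,0]],[[0,0,3],[0,0,0]],[[0,0,3],[0,0,0]],[[0,0,3],[0,0,0]],[[0,0,2],[0,0,0]],[[0,0,1],[0,0,0]],[[0,0,0],[0,0,0]]])

```text
clock: 14.75
tool_pos: [0.4985, 0.4443, 0.2235]
eef_rot: [0.766, 0.643, 0.001, -0.0]
contact_force: [0.2, -0.2, -1.8]
opening: 0.707
finger_force: 15.0
```

Run:
```python
from h import *
for i in range(2):
    s=st(); im,d,c=snap("wrist"); print(held(im,d,c,s))
```

```text
t 14.75 tcp [0.4985 0.4443 0.2235] yawx 80.1 tilt 0.12 q [-0.65  0.77 -0.3   1.44  0.25  0.97 -1.18] F [ 0.2 -0.2 -1.8] op 0.707 ff 15.0
('held-tcp', array([-0.001 , -0.0006]), 'lid-tcp z', np.float64(0.0202), np.float64(0.0003), (array([0.4978, 0.4456]), np.float64(0.0299)), 152, array([217, 232], dtype=int32), array([338, 269], dtype=int32))
t 14.8 tcp [0.498  0.4437 0.222 ] yawx 80.1 tilt 0.03 q [-0.65  0.77 -0.3   1.44  0.25  0.97 -1.18] F [ 0.2  0.6 -0.4] op 0.704 ff 15.0
('held-tcp', array([-0.0009, -0.0006]), 'lid-tcp z', np.float64(0.0202), np.float64(0.0003), (array([0.4974, 0.4449]), np.float64(0.03)), 148, array([217, 232], dtype=int32), array([338, 269], dtype=int32))
```

>>> step_arm(increments=[[[0.3,-2,0],[0,0,0]],[[0.4,-4,0],[0,0,0]],[[0.4,-4.6,0],[0,0,0]],[[0.4,-4.8,0],[0,0,0]],[[0.4,-4.8,0],[0,0,0]],[[0.4,-4.8,0],[0,0,0]],[[0.4,-4.8,0],[0,0,0]],[[0.4,-4.7,0],[0,0,0]],[[0.4,-4,0],[0,0,0]],[[0.4,-3,0],[0,0,0]]])

```text
clock: 15.85
tool_pos: [0.536, 0.0251, 0.2207]
eef_rot: [0.767, 0.642, -0.002, -0.0]
contact_force: [0.4, -0.3, -1.1]
opening: 0.704
finger_force: 15.0
```

>>> step_arm(increments=[[[0,0,0],[0,0,0]],[[0,0,0],[0,0,0]],[[0,0,-1],[0,0,0]],[[0,0,-2],[0,0,0]],[[0,0,-2],[0,0,0]],[[0,0,-2.2],[0,0,0]],[[0,0,-2],[0,0,0]],[[0,0,-1.5],[0,0,0]],[[0,0,-1],[0,0,0]],[[0,0,-0.5],[0,0,0]]])

```text
clock: 16.85
tool_pos: [0.5365, 0.0303, 0.0989]
eef_rot: [0.765, 0.644, -0.001, -0.001]
contact_force: [-0.9, 0.2, -0.2]
opening: 0.706
finger_force: 15.0
```

>>> step_arm(increments=[[[0,0,-0.5],[0,0,0]],[[0,0,-0.3],[0,0,0]],[[0,0,0],[0,0,0]],[[0,0,0],[0,0,0]],[[0,0,0],[0,0,0]],[[0,0,0],[0,0,0]],[[0,0,0],[0,0,0]],[[0,0,0],[0,0,0]],[[0,0,0],[0,0,0]],[[0,0,0],[0,0,0]]])

```text
clock: 17.85
tool_pos: [0.5373, 0.0289, 0.0922]
eef_rot: [0.766, 0.643, 0.0, 0.0]
contact_force: [0.1, 0.3, -0.8]
opening: 0.709
finger_force: 15.0
```

Run:
```python
from h import *
s=st(); im,d,c=snap("wrist"); print(held(im,d,c,s)); print(ringfit(im,c)); cv2.imwrite("pics/w6.png",im[:,:,::-1])
```

```text
t 17.85 tcp [0.5373 0.0289 0.0922] yawx 80.1 tilt 0.0 q [ 0.    0.81 -0.24  1.94  0.41  0.44 -0.71] F [ 0.1  0.3 -0.8] op 0.709 ff 15.0
('held-tcp', array([-0.001 , -0.0004]), 'lid-tcp z', np.float64(0.0203), np.float64(0.0003), (array([0.5365, 0.0302]), np.float64(0.03)), 143, array([216, 232], dtype=int32), array([338, 269], dtype=int32))
(np.int64(564), (array([0.5372, 0.0295]), np.float64(0.0348)))
```

View pics/w6.png

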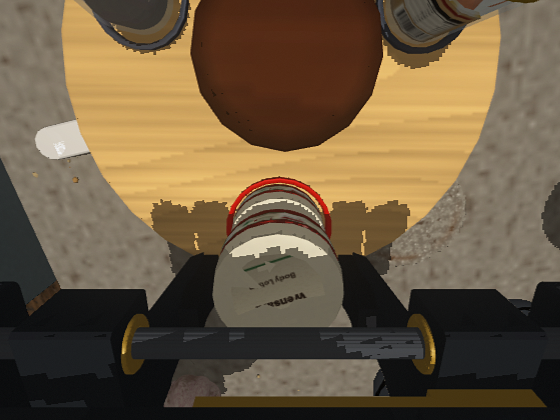

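The picture shows the second tub at (277,265), lined up over the first inside the ring at (280,200). I lower it, let go and rise.

>>> step_arm(increments=[[[0,0,-0.3],[0,0,0]],[[0,0,-0.3],[0,0,0]],[[0,0,-0.3],[0,0,0]],[[0,0,-0.3],[0,0,0]],[[0,0,-0.2],[0,0,0]],[[0,0,-0.2],[0,0,0]],[[0,0,-0.2],[0,0,0]],[[0,0,-0.1],[0,0,0]],[[0,0,0],[0,0,0]],[[0,0,0],[0,0,0]]])

```text
clock: 18.9
tool_pos: [0.5373, 0.029, 0.0733]
eef_rot: [0.766, 0.643, 0.0, 0.0]
contact_force: [-0.2, 0.6, -1.8]
opening: 0.707
finger_force: 15.0
```

Run:
```python
from h import *
s=st(); im,d,c=snap("wrist"); print(held(im,d,c,s))
```

```text
t 18.9 tcp [0.5373 0.029  0.0733] yawx 80.1 tilt 0.01 q [-0.01  0.84 -0.21  1.95  0.43  0.39 -0.73] F [-0.2  0.6 -1.8] op 0.707 ff 15.0
('held-tcp', array([-0.001 , -0.0005]), 'lid-tcp z', np.float64(0.0203), np.float64(0.0002), (array([0.5366, 0.0301]), np.float64(0.0301)), 146, array([217, 231], dtype=int32), array([338, 269], dtype=int32))
```

>>> step_arm(increments=[[[0,0,-0.04],[0,0,0]],[[0,0,0],[0,0,0]],[[0,0,0],[0,0,0]],[[0,0,0],[0,0,0]],[[0,0,0],[0,0,0]],[[0,0,0],[0,0,0]],[[0,0,0],[0,0,0]],[[0,0,0],[0,0,0]],[[0,0,0],[0,0,0]],[[0,0,0],[0,0,0]]], fingers=1)

```text
clock: 19.95
tool_pos: [0.5373, 0.029, 0.0728]
eef_rot: [0.766, 0.643, 0.0, 0.0]
contact_force: [0.5, -0.7, 0.2]
opening: 0.999
finger_force: 0.0
```

>>> step_arm(increments=[[[0,0,0.5],[0,0,0]],[[0,0,1],[0,0,0]],[[0,0,1.5],[0,0,0]],[[0,0,2],[0,0,0]],[[0,0,2],[0,0,0]],[[0,0,2],[0,0,0]],[[0,0,2],[0,0,0]],[[0,0,1.5],[0,0,0]],[[0,0,1],[0,0,0]],[[0,0,0],[0,0,0]]])

```text
clock: 20.95
tool_pos: [0.538, 0.0291, 0.2095]
eef_rot: [0.766, 0.643, 0.001, 0.001]
contact_force: [0.2, 0.0, -0.5]
opening: 1.002
finger_force: 0.0
```

Run:
```python
from h import *
for i in range(2):
    s=st(); im,d,c=snap("wrist")
P=cloud(d,c); print("lid2",disc(d,c,.093,[.536,.028],tol=.004),ringfit(im,c))
m,ce=comp((abs(P[...,2]-.173)<.004)&(np.hypot(P[...,0]-.551,P[...,1]-.121)<.04)); print("knob",ce,P[m].mean(0).round(4),circ(P[m]),((P[m].max(0)+P[m].min(0))/2).round(4))
v,u=np.nonzero(m); W=np.array([ray(a,b,.173,c) for a,b in zip(u,v)]); print(((W.max(0)+W.min(0))/2).round(4),np.ptp(W,axis=0).round(4))
im,d,c=snap("top"); print("top lid",disc(d,c,.093,[.536,.028],tol=.006))
c0=dict(np.load("top0.npz"))
cv2.imwrite("pics/t7.png",im[:,:,::-1])
```

```text
t 20.95 tcp [0.538  0.0291 0.2095] yawx 80.1 tilt 0.18 q [ 0.07  0.63 -0.35  1.86  0.31  0.71 -0.63] F [ 0.2  0.  -0.5] op 1.002 ff 0.0
t 21.0 tcp [0.5375 0.029  0.2085] yawx 80.1 tilt 0.08 q [ 0.07  0.63 -0.35  1.86  0.31  0.71 -0.63] F [-0.5  0.2  0.2] op 1.001 ff 0.0
lid2 (np.int64(3644), array([0.5363, 0.0294]), np.float64(0.0924), np.float64(0.00129)) (np.int64(323), (array([0.537 , 0.0288]), np.float64(0.0352)))
knob [280.30614557  83.28094024] [0.5544 0.1214 0.1712] (array([0.5543, 0.1212]), np.float64(0.0125)) [0.5541 0.1209 0.1714]
[0.554  0.1208 0.173 ] [0.0355 0.0359 0.    ]
top lid (np.int64(29), array([0.5464, 0.0289]), np.float64(0.0937), np.float64(0.00213))
```

View pics/t7.png

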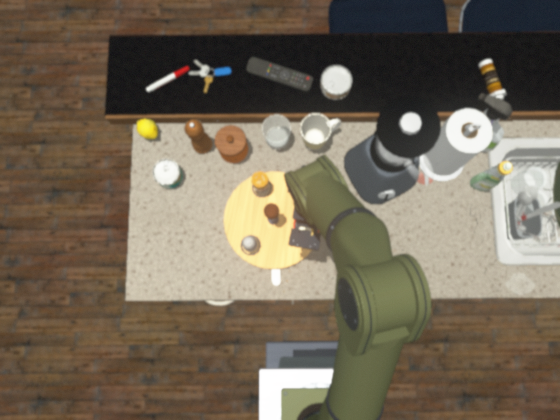

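The top picture shows the arm over the stack; the garlic and right tub places are hidden, the tin (168,173), the glass (277,132) and the pointer (276,277) are unchanged. Wrist depth puts the second lid flat at z 0.092 over the ring. Now to the knob.

>>> step_arm(increments=[[[0.16,0.92,0],[0,0,4]],[[0.16,0.92,0],[0,0,4]],[[0.16,0.92,0],[0,0,4]],[[0.16,0.92,0],[0,0,4]],[[0.16,0.92,0],[0,0,4]],[[0.16,0.92,0],[0,0,4]],[[0.16,0.92,0],[0,0,4]],[[0.16,0.92,0],[0,0,4]],[[0.16,0.92,0],[0,0,4]],[[0.16,0.92,0],[0,0,4]]])

```text
clock: 22.1
tool_pos: [0.5527, 0.1212, 0.2067]
eef_rot: [0.498, 0.867, -0.001, -0.001]
contact_force: [0.9, 1.0, 0.2]
opening: 1.001
finger_force: 0.0
```

>>> step_arm(increments=[[[0,0,0],[0,0,0]],[[0,0,-0.5],[0,0,0]],[[0,0,-1],[0,0,0]],[[0,0,-1],[0,0,0]],[[0,0,-1],[0,0,0]],[[0,0,-1],[0,0,0]],[[0,0,-1],[0,0,0]],[[0,0,-0.5],[0,0,0]],[[0,0,-0.5],[0,0,0]],[[0,0,0],[0,0,0]]])

```text
clock: 23.1
tool_pos: [0.553, 0.1209, 0.1423]
eef_rot: [0.499, 0.866, -0.0, -0.0]
contact_force: [-0.1, -0.9, -0.8]
opening: 1.003
finger_force: 0.0
```

```bash
cat >> h.py <<'E'
def lid2(d,c):
    P=cloud(d,c); m=(abs(P[...,2]-.093)<.004)&(np.hypot(P[...,0]-.552,P[...,1]-.121)<.14)&(np.hypot(P[...,0]-.552,P[...,1]-.121)>.06)
    m,ce=comp(m); return m.sum(),ce.round(0),P[m].mean(0).round(4),P[m].max(0).round(3),P[m].min(0).round(3)
E
python3 - <<'E'
from h import *
s=st(); im,d,c=snap("wrist"); P=cloud(d,c)
m=(abs(P[...,2]-.173)<.003)&(np.hypot(P[...,0]-.553,P[...,1]-.121)<.04)
if m.any(): m,ce=comp(m); print("knob",ce,P[m].mean(0).round(4),P[m].min(0).round(3),P[m].max(0).round(3))
cv2.imwrite("pics/w8.png",im[:,:,::-1])
E
```

```text
t 23.1 tcp [0.553  0.1209 0.1423] yawx 120.1 tilt 0.04 q [-0.02  0.78 -0.47  1.82  0.54  0.67 -0.29] F [-0.1 -0.9 -0.8] op 1.003 ff 0.0
knob [281.37038115 301.63689264] [0.5527 0.1237 0.1714] [0.537 0.106 0.17 ] [0.571 0.139 0.173]
```

View pics/w8.png

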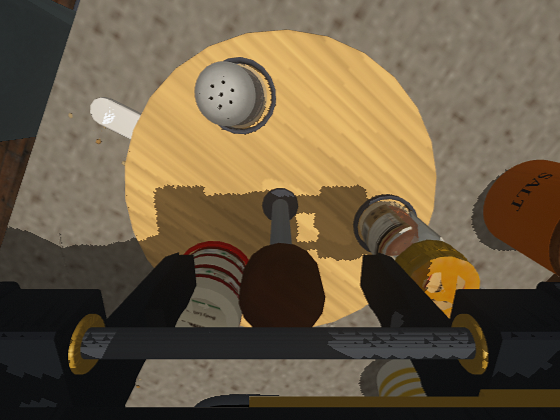

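The picture shows the knob at (281,290) between the fingers, the stack at (212,280) and the pointer tip at (100,108). I grip the knob and work out the pointer's direction.

>>> step_arm(increments=[[[0,0,0],[0,0,0]],[[0,0,0],[0,0,0]],[[0,0,0],[0,0,0]],[[0,0,0],[0,0,0]],[[0,0,0],[0,0,0]],[[0,0,0],[0,0,0]],[[0,0,0],[0,0,0]],[[0,0,0],[0,0,0]],[[0,0,0],[0,0,0]],[[0,0,0],[0,0,0]]], fingers=0, grip_force=20)

```text
clock: 24.15
tool_pos: [0.5546, 0.1218, 0.143]
eef_rot: [0.499, 0.866, 0.001, 0.001]
contact_force: [5.5, 2.3, -3.8]
opening: 0.442
finger_force: 20.0
```

```bash
cat >> h.py <<'E'
def ptr(im,d,c,ax):
    P=cloud(d,c); x=im.astype(int); ra=np.hypot(P[...,0]-ax[0],P[...,1]-ax[1])
    m,ce=comp((x.min(-1)>165)&(np.ptp(x,axis=-1)<40)&(ra>.14)&(ra<.19)&(abs(P[...,2]-.01)<.008)&(P[...,0]<.45))
    v,u=np.nonzero(m); W=np.array([ray(a,b,.01,c) for a,b in zip(u,v)]); w=W.mean(0)[:2]
    return m.sum(),ce.round(0),w.round(4),"angle",np.degrees(np.arctan2(w[1]-ax[1],w[0]-ax[0])).round(2)
E
python3 - <<'E'
from h import *
s=st(); im,d,c=snap("wrist"); print(ptr(im,d,c,s["tool_pos"][:2]))
c0=dict(np.load("top0.npz")); print(ptr(c0["im"],c0["d"],c0,s["tool_pos"][:2]))
for p in ([.5363,.029],[.5355,.0275]): print("pocket ang",np.degrees(np.arctan2(p[1]-s["tool_pos"][1],p[0]-s["tool_pos"][0])))
E
```

```text
t 24.15 tcp [0.5546 0.1218 0.143 ] yawx 120.1 tilt 0.18 q [-0.02  0.78 -0.47  1.82  0.54  0.67 -0.29] F [ 5.5  2.3 -3.8] op 0.442 ff 20.0
(np.int64(1179), array([111., 116.]), array([0.3946, 0.1143]), 'angle', np.float64(-177.33))
(np.int64(132), array([276., 277.]), array([0.3936, 0.1138]), 'angle', np.float64(-177.15))
pocket ang -101.13206871702054
pocket ang -101.427144828994
```

>>> step_arm(increments=[[[0.15,0.08,0],[0,0,-1]],[[0,0,0],[0,0,-2]],[[0,0,0],[0,0,-3]],[[0,0,0],[0,0,-4]],[[0,0,0],[0,0,-5]],[[0,0,0],[0,0,-5]],[[0,0,0],[0,0,-5]],[[0,0,0],[0,0,-5]],[[0,0,0],[0,0,-5]],[[0,0,0],[0,0,-5]]])

```text
clock: 25.2
tool_pos: [0.5554, 0.1219, 0.143]
eef_rot: [0.767, 0.641, 0.001, 0.0]
contact_force: [3.8, -0.1, -1.3]
opening: 0.441
finger_force: 20.0
```

>>> step_arm(increments=[[[0,0,0],[0,0,-5]],[[0,0,0],[0,0,-5]],[[0,0,0],[0,0,-5]],[[0,0,0],[0,0,-5]],[[0,0,0],[0,0,-5]],[[0,0,0],[0,0,-4]],[[0,0,0],[0,0,-3]],[[0,0,0],[0,0,-2]],[[0,0,0],[0,0,-1.5]],[[0,0,0],[0,0,-0.5]]])

```text
clock: 26.2
tool_pos: [0.556, 0.1215, 0.143]
eef_rot: [0.927, 0.374, 0.001, 0.0]
contact_force: [5.1, -0.3, -3.7]
opening: 0.441
finger_force: 20.0
```

>>> step_arm(increments=[[[0,0,0],[0,0,0]],[[0,0,0],[0,0,0]],[[0,0,0],[0,0,0]],[[0,0,0],[0,0,0]],[[0,0,0],[0,0,0]],[[0,0,0],[0,0,0]],[[0,0,0],[0,0,0]],[[0,0,0],[0,0,0]],[[0,0,0],[0,0,0]],[[0,0,0],[0,0,0]]])

```text
clock: 27.2
tool_pos: [0.556, 0.1216, 0.143]
eef_rot: [0.927, 0.374, 0.001, 0.0]
contact_force: [5.2, -0.7, -3.6]
opening: 0.442
finger_force: 20.0
```

Run:
```python
from h import *
s=st(); ax=s["tool_pos"][:2]
for n in ("wrist","top","scene"):
    im,d,c=snap(n); P=cloud(d,c); cv2.imwrite(f"pics/{n}9.png",im[:,:,::-1])
    rr=np.hypot(P[...,0]-ax[0],P[...,1]-ax[1]); m=(abs(P[...,2]-.093)<.005)&(rr<.14)&(rr>.05)&(P[...,0]<ax[0])&(abs(P[...,1]-ax[1])<.08)
    if m.any():
        m,ce=comp(m); w=P[m].mean(0); print(n,"lid",m.sum(),ce.round(0),w.round(4),"ang",np.degrees(np.arctan2(w[1]-ax[1],w[0]-ax[0])))
```

```text
t 27.2 tcp [0.556  0.1216 0.143 ] yawx 44.0 tilt 0.15 q [-0.23  0.75 -0.11  1.83  0.14  0.57 -1.23] F [ 5.2 -0.7 -3.6] op 0.442 ff 20.0
wrist lid 140 [186. 288.] [0.4777 0.1393 0.091 ] ang 167.2151491008522
scene lid 223 [282. 241.] [0.4548 0.1147 0.0929] ang -176.11715772754897
```

View pics/scene9.png

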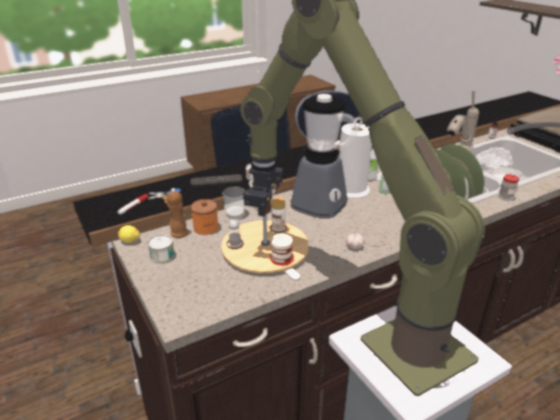

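View pics/top9.png

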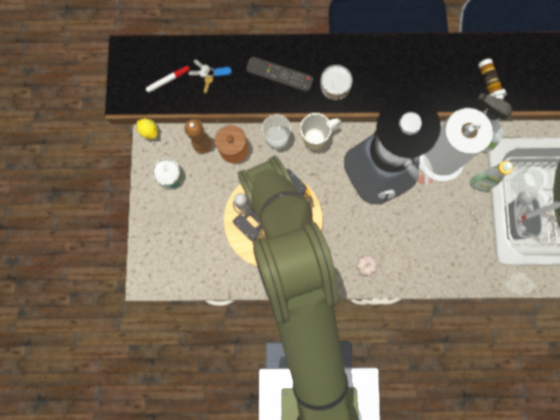

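The scene picture shows the stack upright at (282,248), in line with the white pointer at (293,274). The top picture shows the garlic (367,265), tin and glass where they were. The lid's measured angle of -176° against the pointer's -177° is well within tolerance.

```bash
python3 -c "
from plant import r
print(r.finish_job())"
```

```text
the job is handed in; nothing more can be done
None
```

I handed the job in at about 27 s of the 64 s allowed, with both tubs stacked in the ringed pocket, the pocket about 1° from the pointer and the knob held at 20 N; the hand-in returned no verdict.

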